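# Pump up the microscope's air cushion

### The arm

A 7-joint arm with a two-finger parallel gripper is mounted at the origin on the work surface. World frame = base frame: x ahead of the robot, y to its left, z up, the work surface at z = 0. Lengths are in m, angles in rad, forces in N, time in s.
With the tool pointing down it reaches from about 0.35 to 0.9 m from the base axis. Payload 8.1 kg.
Tool frame: the origin (TCP) lies between the finger pads; the fingertips stand ahead of it and the grasp point (between the pads) is the TCP (arm.nose_length is the z of the fingertips in the tool frame, in m); z points along the fingers, y is the line along which they close (so a half turn about z gives the same grasp; the last joint's range is limited). The gripper opens to 92 mm and grips with 3 to 60 N. Pads are 19 mm wide; open, the fingers measure 130 mm over their backs; the gripper's body (75 mm by 190 mm) begins 47 mm behind the grasp point.
Start: joints at [1.204, 0.434, 0.025, 1.573, -0.012, 1.134, -0.075], TCP at [0.163, -0.603, 0.246] pointing down, gripper open.
Joint ranges: [-2.62, 2.62], [-0.44, 2.09], [-1.27, 1.32], [0.08, 2.57], [-1.32, 4.46], [0.12, 2], [-2.74, 2.74]. Speed limits (rad/s): [2.22, 2.22, 3.01, 3.01, 3.14, 3.14, 3.14].

### API

Orientations are given as a rotation vector (axis times angle).
In Python, from cell import sensors, optics, arm gives the robot as it stands.
- The arm moves only by the tool arm_command, never from a script. Its argument "deltas" is one flat list of numbers, 7 for each row, row after row: the turn, a rotation vector about the world's x, y, z as a fraction of full scale, then the shift along the world's x, y, z as a fraction of full scale, then the finger opening in mm, from 0 to 91.8. In form: [wx, wy, wz, dx, dy, dz, fingers, wx, wy, wz, dx, dy, dz, fingers, ...]. A call has 1 to 20 rows; each row is the pose to reach, as a shift and turn from the pose commanded when the call began; what a row does not reach only later rows make up. Full scale, the value 1, is 1 m for a shift and 90 degrees for a turn. A row lasts 1/10 s, in which the tool goes at most 50 mm and 8.59 degrees, less where a joint would pass 70% of its speed; a pose out of reach is approached as far as the arm can. A call with a number of a shift or a turn outside -1 to 1 is refused whole. A call with a gripper value outside its range is refused whole. The fingers move at their own pace and stop on an object; "force" is the grip in N (left out, the last holds). Time passes only in rows, so rows that repeat a pose let the fingers close. It gives the time, the measured TCP pose, the force, the opening and the grip force at its end, in the units of the state.
- sensors.observe(): the state, without advancing time (a new reading comes with each control period).
- optics.get_image(name): name is "scene" or "side" or "wrist"; returns the picture (420x560x3 uint8, blue, green, red); there is no depth.
- optics.calibration(name): a dict with "camera_matrix" (3x3 intrinsics, pixels), "rvec" (rotation vector, rad) and "tvec" (3), from world to camera coordinates, as OpenCV has them. Camera axes: x right, y down, z forward; pixel columns grow to the right and rows downward; lengths in m; the calibration is good to about 2 mm. A picture is of the moment at which its call begins: read the wrist's pose just before it. calibration takes no time and is no camera call; for the wrist camera it gives the pose at the moment of the call.
- arm.sign_off(): hands the job in; it is judged then, once.
The state is a dict: "clock": time; "joints": joint angles; "dq": joint speeds; "joint_efforts": joint torques, N m; "position": TCP position; "ee_rot": TCP orientation; "force": force on the tool from outside, world axes, zero at the start; "ft_torque": the same for the moment, N m; "width": opening from 0.0 (shut) to 1.0 (fully open); "gripper_force": force on a finger pad.
Only numpy, scipy, OpenCV 4.12 (cv2) and the standard library are available. Lean on these libraries where they do the work, as an engineer would, in place of code of your own. Each camera call takes 0.05 s, during which the arm holds its last target. There are 200 camera calls.

### The job

Pump up the microscope's air cushion: with the fingertips press the hand pump's round spring plunger all the way down and let it come all the way back up, again and again, until the indicator pin beside it has popped fully out of its collar. Then push the pump's toggle lever over to its other side, away from the robot, to shut the valve, and finish with the plunger up and the pin still out. Never touch the pin itself, pick nothing up, and leave the other things on the bench where they are.

Things in the scene. Friction and masses are not known exactly. Their poses are not given: they have to be found in the camera images.
- pump: hand pump fixed to the bench, yaw up to 0.4 rad: white housing on a foot plate 130 x 300 x 12 mm. Origin: centre of the plate's underside; z up, x from its front (robot's side) to its back. Plunger at x = y = 0, pin at y = 85 mm, toggle lever at y = -98 mm. Housing 60 mm high (x -50 to 50, y -50 to 130 mm); low deck 25 mm high under the lever (y -145 to -50 mm)
- plunger_top (a point): centre of the flat top of the plunger's black round head (50 mm across, 12 mm thick, on a 16 mm rod in a 54 mm barrel); 104 mm above the bench when up; moves with the plunger
- plunger (a joint): how far the plunger is pressed, m: 0 up, 0.016 fully down. A spring pushes it back up: 6 N to start, 11 N when fully down. A ratchet inside lifts the pin 9 mm at a time: a press of at least 12 mm picks up the next notch, and the pin rises while the plunger comes back up, so let it come fully up each time
- pin_top (a point): centre of the top of the indicator pin, a plain steel pin 16 mm across standing in a dark collar (28 mm across, its top 66 mm above the bench); 70 mm above the bench when fully sunk, 115 mm when fully out, when the narrow neck (10 mm across) below its wide part shows above the collar
- pin (a joint): how far the pin has risen, m: starts at 0 to 0.012, and is fully out at 0.045 (anything above 0.042 is reached only at the last notch). It stays where it is by friction; further pumping then does nothing. Usually four or five full strokes are needed
- valve_tip (a point): centre of the metal ball (26 mm across) at the end of the toggle lever, a 10 mm steel bar; 60 mm from its pivot, which lies 47 mm above the bench at pump x = 0, y = -98 mm and runs along the pump's y
- valve (a joint): angle of the toggle lever, rad: 0 leans 0.5 rad to the pump's front (-x, open; ball about 29 mm in front of the pivot), 1.0 leans 0.5 rad to its back (+x, shut). It starts at 0 to 0.1, is pushed with about 1 to 2 N at the ball, and stays where it is left
- reagent_bottle: bystander: amber bottle 56 mm across, 115 mm high, behind the pump; origin under its centre
- dish: bystander: clear lidded dish 92 mm across, 17 mm high, in front of the pump; origin under its centre
- timer: bystander: white timer 60 x 65 x 18 mm behind the pump; origin under its centre
- marker: bystander: marker pen 120 x 14 x 14 mm, lying along its x, in front of the pump; origin under its centre
- tip_box: bystander: box 84 x 122 x 61 mm, out to one side; origin under its centre
- well_plate: bystander: flat white plate with round wells, 85 x 127 x 16 mm, out to one side; origin under its centre
- jar: bystander: glass jar 72 mm across, 85 mm high, out to one side; origin under its centre

How it is judged:
By the outcome, as a careful person would: the job done as asked, in the order asked, and still so for the second after the job is handed in, with the robot touching nothing.
It also fails if it takes over 56 s, if anything falls off the work surface, if the arm or the gripper's body presses on something with over 40 N, if the wrist force passes 120 N, or if a joint passes its speed limit or range.

## Working session

There is one attempt and no reset: what is moved stays moved. The work goes in short steps, Python scripts to look and compute and a tool call to move; the robot and the scene stay as the last step left them, time stands still between calls to the robot, and variables do not carry over. Pictures are saved under pics/ and viewed, at most 10 in all, crops included, and the job is handed in when it is done.

Besides the shell and the picture viewer there is one more tool, called after "Call:" in YAML: its name, and indented under it one key for each argument. arm_command: Moves the arm, as the interface text tells. Its arguments: {"type":"object","properties":{"deltas":{"type":"array","items":{"type":"number"}},"force":{"type":"number"}},"required":["deltas"]}

```bash
mkdir -p pics; python3 - <<'E'
from cell import sensors, optics, arm
import cv2,numpy as np
s=sensors.observe();print(s['clock'],s['position'],s['ee_rot'],s['force'],s['width'],arm.nose_length)
for n in('scene','side'):
    cv2.imwrite(f'pics/{n}0.png',optics.get_image(n))
    c=optics.calibration(n);R=cv2.Rodrigues(np.array(c['rvec']))[0];print(n,-R.T@np.array(c['tvec']).ravel(),R[2])
E
```

```text
0.0 [ 0.16278581 -0.60293659  0.2449442 ] [-3.11282859e+00 -4.12862039e-01  5.74135375e-04] [-0.00973172  0.33431925  0.36166158] 1.0011746295498523 0.019
scene [ 0.96886493 -0.7251925   1.01057344] [-0.32819181  0.58730684 -0.73983837]
side [ 0.46270256 -0.98747696  1.1358657 ] [ 0.09172446  0.69219247 -0.71586047]
```

View pics/scene0.png

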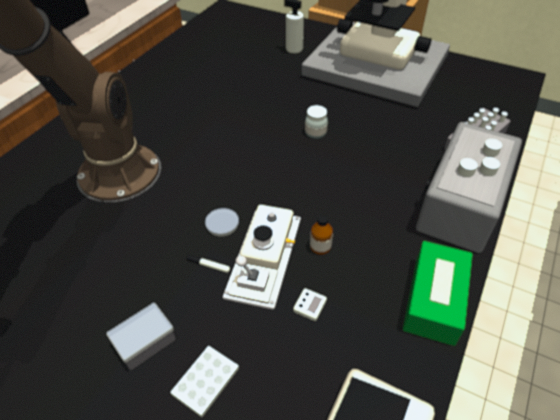

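View pics/side0.png

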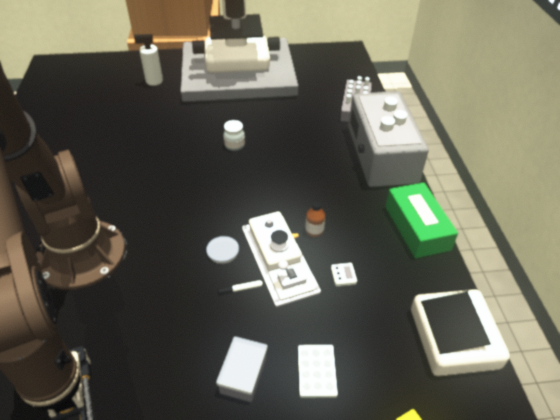

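The pump is at about (262,250) in scene and (280,255) in side. Plunger head is near (263,235) / (279,238), and the pin near (272,216) / (269,224). I'll zoom in on both.

```bash
python3 - <<'E'
import cv2,numpy as np
a=cv2.imread('pics/scene0.png')[200:310,220:300];b=cv2.imread('pics/side0.png')[205:315,240:320]
cv2.imwrite('pics/z0.png',cv2.resize(np.hstack([a,b]),None,fx=5,fy=5,interpolation=cv2.INTER_CUBIC))
E
```

```text
(no output)
```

View pics/z0.png

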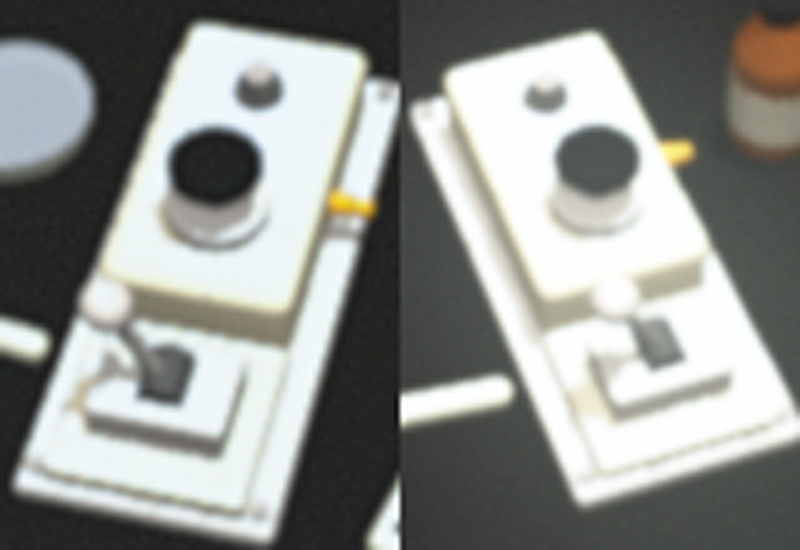

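The zoom shows the head centre at (216,163) in scene and (597,160) in side, the pin top at (260,72) / (545,85), and the ball at (106,300) / (616,297). The lever leans toward the robot.

```bash
cat > h.py <<'E'
import cv2,numpy as np
from cell import sensors, optics, arm
def ray(n,uv,c=None):
    c=c or optics.calibration(n);R=cv2.Rodrigues(np.array(c['rvec']))[0]
    o=-R.T@np.array(c['tvec']).ravel();d=R.T@np.linalg.inv(np.array(c['camera_matrix']))@np.array([*uv,1.])
    return o,d/np.linalg.norm(d)
def plane(n,uv,z):
    o,d=ray(n,uv);return o+d*(z-o[2])/d[2]
def tri(rs):
    A=sum(np.eye(3)-np.outer(d,d) for o,d in rs);b=sum((np.eye(3)-np.outer(d,d))@o for o,d in rs);return np.linalg.solve(A,b)
E
python3 - <<'E'
from h import *
P={'head':((216,163),(597,160),.104),'pin':((260,72),(545,85),.073),'ball':((106,300),(616,297),.099)}
for k,(a,b,z) in P.items():
    A=((a[0]+.5)/5-.5+220,(a[1]+.5)/5-.5+200);B=((b[0]-400+.5)/5-.5+240,(b[1]+.5)/5-.5+205)
    p=[plane('scene',A,z),plane('side',B,z)]
    print(k,tri([ray('scene',A),ray('side',B)]).round(4),[q.round(4) for q in p])
# plate corners in px
cs=[(15,488),(272,543)];print([plane('scene',((u+.5)/5-.5+220,(v+.5)/5-.5+200),.012).round(3) for u,v in cs])
cs=[(585,507),(800,432)];print([plane('side',((u-400+.5)/5-.5+240,(v+.5)/5-.5+205),.012).round(3) for u,v in cs])
print(sensors.observe()['clock'])
E
```

```text
head [ 0.5666 -0.0784  0.1   ] [array([ 0.5682, -0.081 ,  0.104 ]), array([ 0.5662, -0.0822,  0.104 ])]
pin [0.5454 0.0048 0.0745] [array([0.5444, 0.0067, 0.073 ]), array([0.5456, 0.0055, 0.073 ])]
ball [ 0.5654 -0.1813  0.1087] [array([ 0.5611, -0.1756,  0.099 ]), array([ 0.5664, -0.1736,  0.099 ])]
[array([ 0.542, -0.241,  0.012]), array([ 0.668, -0.21 ,  0.012])]
[array([ 0.543, -0.243,  0.012]), array([ 0.664, -0.208,  0.012])]
0.1
```

Call:
arm_command:
  deltas: [0,0,0,0.2,0.26,0,0,0,0,0,0.2,0.26,0,0,0,0,0,0.2,0.26,0,0,0,0,0,0.2,0.26,0,0,0,0,0,0.2,0.26,0,0,0,0,0,0.2,0.26,0,0,0,0,0,0.2,0.26,0,0,0,0,0,0.404,0.522,-0.05,0,0,0,0,0.404,0.522,-0.05,0,0,0,0,0.404,0.522,-0.05,0,0,0,0,0.404,0.522,-0.05,0,0,0,0,0.404,0.522,-0.05,0,0,0,0,0.404,0.522,-0.05,0,0,0,0,0.404,0.522,-0.05,0,0,0,0,0.404,0.522,-0.05,0,0,0,0,0.404,0.522,-0.05,0,0,0,0,0.404,0.522,-0.05,0]

```text
clock: 1.8
position: [0.5662, -0.0828, 0.1955]
ee_rot: [3.114, 0.411, -0.002]
force: [-0.4, -0.6, -0.0]
width: 0.006
gripper_force: 0.0
```

```bash
python3 - <<'E'
from h import *
s=sensors.observe();print(s['clock'],s['position'],s['ee_rot'],s['force'],s['width'])
cv2.imwrite('pics/w1.png',optics.get_image('wrist'))
c=optics.calibration('wrist');R=cv2.Rodrigues(np.array(c['rvec']))[0];t=np.array(c['tvec']).ravel()
K=np.array(c['camera_matrix'])
for p in [(.567,-.081,.104),(.5455,.006,.073),(.564,-.18,.0997)]:
    q=K@(R@np.array(p)+t);print((q[:2]/q[2]).round(1))
E
```

```text
1.8 [ 0.56624482 -0.08275053  0.19553656] [ 3.11393431e+00  4.10718707e-01 -1.56690604e-03] [-0.42210531 -0.58914074 -0.02107692] 0.00553106040097037
[282.6 218.9]
[159.5 203.1]
[421.7 256.3]
```

View pics/w1.png

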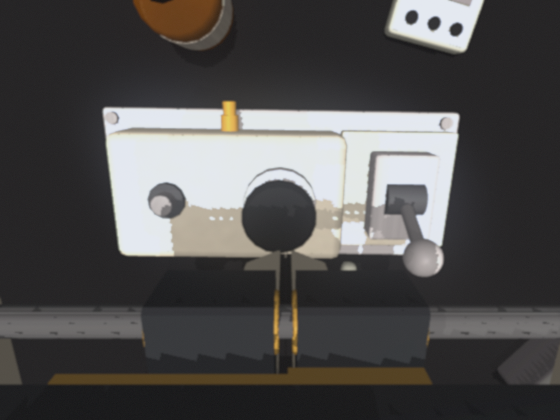

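The wrist view puts the head at (280,213), the pin at (160,205) and the ball at (423,258). All are within a few mm of prediction. Next is one test press.

Call:
arm_command:
  deltas: [0,0,0,0.003,0,-0.05,0,0,0,0,0.003,0,-0.065,0,0,0,0,0.003,0,-0.075,0,0,0,0,0.003,0,-0.083,0,0,0,0,0.003,0,-0.088,0,0,0,0,0.003,0,-0.09,0,0,0,0,0.003,0,-0.09,0,0,0,0,0.003,0,-0.09,0,0,0,0,0.003,0,-0.09,0]

```text
clock: 2.75
position: [0.5686, -0.083, 0.1073]
ee_rot: [3.114, 0.41, -0.002]
force: [-9.2, -0.7, 13.1]
width: 0.003
gripper_force: 6.7
```

Call:
arm_command:
  deltas: [0,0,0,0,0,0.015,0,0,0,0,0,0,0.03,0,0,0,0,0,0,0.03,0,0,0,0,0,0,0.03,0,0,0,0,0,0,0.03,0,0,0,0,0,0,0.012,0,0,0,0,0,0,0.003,0,0,0,0,0,0,-0.002,0,0,0,0,0,0,-0.002,0,0,0,0,0,0,-0.002,0]

```text
clock: 3.75
position: [0.5714, -0.0816, 0.107]
ee_rot: [3.113, 0.412, 0.006]
force: [-8.9, 0.5, 37.5]
width: 0.006
gripper_force: 18.7
```

Call:
arm_command:
  deltas: [0,0,0,0,0,0.015,0,0,0,0,0,0,0.032,0,0,0,0,0,0,0.032,0,0,0,0,0,0,0.032,0,0,0,0,0,0,0.032,0,0,0,0,0,0,0.032,0]

```text
clock: 4.35
position: [0.5693, -0.0814, 0.1346]
ee_rot: [-3.114, -0.413, 0.003]
force: [-0.0, -0.1, -0.2]
width: 0.002
gripper_force: 0.0
```

```bash
python3 - <<'E'
from h import *
s=sensors.observe();print(s['clock'],s['position'],s['force'])
a=optics.get_image('scene')[200:310,220:300];b=optics.get_image('side')[205:315,240:320]
cv2.imwrite('pics/z1.png',cv2.resize(np.hstack([a,b]),None,fx=5,fy=5,interpolation=cv2.INTER_CUBIC))
E
```

```text
4.35 [ 0.56926424 -0.08135613  0.13464688] [-0.03442758 -0.13869991 -0.17711824]
```

View pics/z1.png

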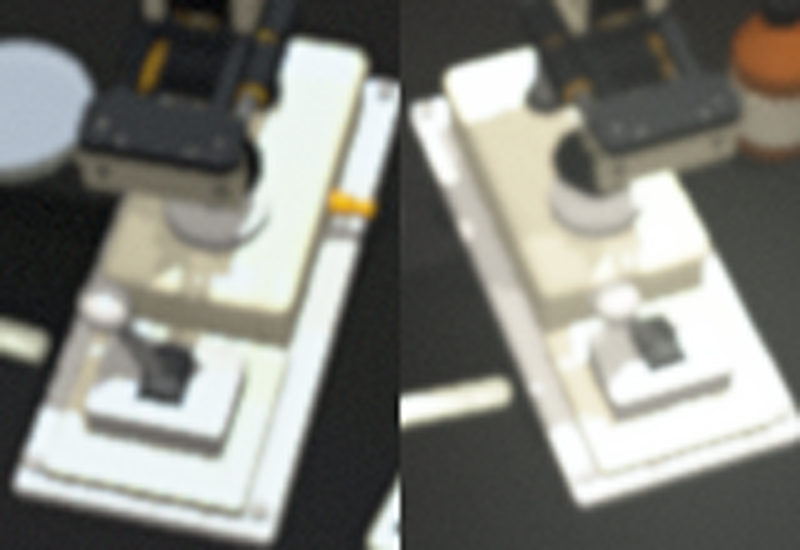

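Bottomed at 37 N. The pin is hidden behind the gripper in this view. I'll do the remaining strokes slightly shallower.

Call:
arm_command:
  deltas: [0,0,0,0,0,-0.018,0,0,0,0,0,0,-0.026,0,0,0,0,0,0,-0.031,0,0,0,0,0,0,-0.031,0,0,0,0,0,0,-0.031,0,0,0,0,0,0,-0.018,0,0,0,0,0,0,0,0,0,0,0,0,0,0,0,0,0,0,0,0,0,0,0,0,0,0,0,0,0,0,0,0,0,0,-0.018,0,0,0,0,0,0,-0.026,0,0,0,0,0,0,-0.031,0,0,0,0,0,0,-0.031,0,0,0,0,0,0,-0.031,0,0,0,0,0,0,-0.018,0,0,0,0,0,0,0,0,0,0,0,0,0,0,0,0,0,0,0,0,0,0,0,0,0,0,0,0,0,0]

```text
schema error: expected a multiple of 7 numbers
```

Call:
arm_command:
  deltas: [0,0,0,0,0,-0.018,0,0,0,0,0,0,-0.026,0,0,0,0,0,0,-0.031,0,0,0,0,0,0,-0.031,0,0,0,0,0,0,-0.031,0,0,0,0,0,0,-0.018,0,0,0,0,0,0,0,0,0,0,0,0,0,0,0,0,0,0,0,0,0,0,0,0,0,0,0,0,0,0,0,0,0,0,-0.018,0,0,0,0,0,0,-0.026,0,0,0,0,0,0,-0.031,0,0,0,0,0,0,-0.031,0,0,0,0,0,0,-0.031,0]

```text
clock: 5.95
position: [0.5711, -0.0814, 0.1071]
ee_rot: [3.113, 0.413, 0.004]
force: [-6.2, 0.0, 30.4]
width: 0.004
gripper_force: 15.2
```

Call:
arm_command:
  deltas: [0,0,0,0,0,0.013,0,0,0,0,0,0,0.031,0,0,0,0,0,0,0.031,0,0,0,0,0,0,0.031,0,0,0,0,0,0,0.031,0,0,0,0,0,0,0.013,0,0,0,0,0,0,0.005,0,0,0,0,0,0,0,0,0,0,0,0,0,0,0,0,0,0,0,0,0,0]

```text
clock: 6.95
position: [0.571, -0.0814, 0.1071]
ee_rot: [3.113, 0.413, 0.004]
force: [-7.5, 0.4, 30.5]
width: 0.002
gripper_force: 15.7
```

Call:
arm_command:
  deltas: [0,0,0,0,0,0.013,0,0,0,0,0,0,0.031,0,0,0,0,0,0,0.031,0,0,0,0,0,0,0.031,0,0,0,0,0,0,0.031,0,0,0,0,0,0,0.013,0,0,0,0,0,0,0.005,0,0,0,0,0,0,0,0,0,0,0,0,0,0,0,0,0,0,0,0,0,0]

```text
clock: 7.95
position: [0.5709, -0.0814, 0.1071]
ee_rot: [3.113, 0.413, 0.004]
force: [-6.4, 0.2, 30.9]
width: 0.002
gripper_force: 15.8
```

Call:
arm_command:
  deltas: [0,0,0,0,0,0.013,0,0,0,0,0,0,0.031,0,0,0,0,0,0,0.031,0,0,0,0,0,0,0.05,0,0,0,0,0,0,0.096,0,0,0,0,0,0,0.096,0,0,0,0,-0.14,-0.086,0.096,0,0,0,0,-0.14,-0.086,0.096,0,0,0,0,-0.14,-0.086,0.096,0,0,0,0,-0.14,-0.086,0.096,0,0,0,0,-0.14,-0.086,0.096,0,0,0,0,-0.14,-0.086,0.096,0]

```text
clock: 9.15
position: [0.4305, -0.167, 0.2003]
ee_rot: [-3.114, -0.413, -0.0]
force: [-0.3, 0.4, -0.1]
width: 0.004
gripper_force: 0.0
```

```bash
python3 - <<'E'
from h import *
s=sensors.observe();print(s['clock'],s['position'],s['force'])
a=optics.get_image('scene')[200:310,220:300];b=optics.get_image('side')[205:315,240:320]
cv2.imwrite('pics/z2.png',cv2.resize(np.hstack([a,b]),None,fx=5,fy=5,interpolation=cv2.INTER_CUBIC))
for z in(.106,.115):
    for n in('scene','side'):
        c=optics.calibration(n);q=cv2.projectPoints(np.array([[.5455,.0055,z]]),np.array(c['rvec']),np.array(c['tvec']),np.array(c['camera_matrix']),None)[0].ravel()
        print(n,z,(q-([220,200] if n=='scene' else [160,205]))*5)
E
```

```text
9.15 [ 0.43049881 -0.1669535   0.20029005] [-0.34119219  0.37795701 -0.08449125]
scene 0.106 [257.30919525  29.84066529]
side 0.106 [542.33389992  43.23960792]
scene 0.115 [256.90503632  17.982608  ]
side 0.115 [542.19137909  32.18140779]
```

View pics/z2.png

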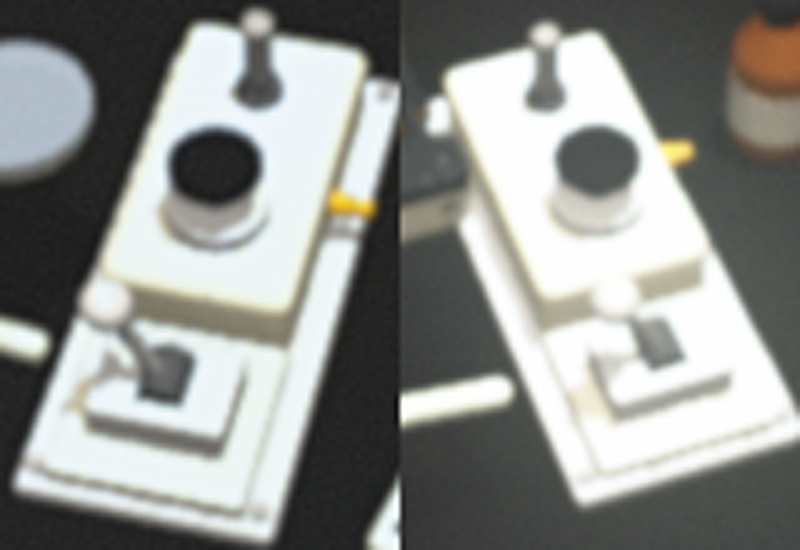

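The pin top is at (258,21) in scene and (545,34) in side, which matches about 115 mm, so it is fully out. The plunger is up. Next I push the lever.

Call:
arm_command:
  deltas: [0,0,0,0.045,-0.027,0,0,0,0,0,0.089,-0.027,0,0,0,0,0,0.089,-0.027,-0.048,0,0,0,0,0.089,-0.027,-0.096,0,0,0,0,0.089,-0.027,-0.096,0,0,0,0,0.101,-0.024,-0.096,0,0,0,0,0.113,-0.021,-0.096,0,0,0,0,0.125,-0.018,-0.096,0,0,0,0,0.137,-0.015,-0.096,0,0,0,0,0.149,-0.012,-0.096,0,0,0,0,0.16,-0.01,-0.096,0,0,0,0,0.171,-0.007,-0.096,0,0,0,0,0.171,-0.007,-0.096,0,0,0,0,0.171,-0.007,-0.096,0]

```text
clock: 10.65
position: [0.5968, -0.1754, 0.1037]
ee_rot: [-3.114, -0.411, 0.015]
force: [-14.9, -1.7, 8.3]
width: 0.004
gripper_force: 8.7
```

The reaction force shows it's against the stop. I'll back off, rise and check.

Call:
arm_command:
  deltas: [0,0,0,-0.03,-0.007,0,0,0,0,0,-0.07,-0.018,0,0,0,0,0,-0.08,-0.02,0.05,0,0,0,0,-0.08,-0.02,0.1,0,0,0,0,-0.18,-0.02,0.1,0,0,0,0,-0.18,-0.02,0.1,0,0,0,0,-0.18,-0.02,0.1,0,0,0,0,-0.18,-0.02,0.1,0]

```text
clock: 11.45
position: [0.4208, -0.1947, 0.2053]
ee_rot: [3.114, 0.411, 0.002]
force: [0.5, -0.4, 0.6]
width: 0.003
gripper_force: 0.0
```

```bash
python3 - <<'E'
from h import *
s=sensors.observe();print(s['clock'],s['position'],s['force'])
a=optics.get_image('scene')[200:310,220:300];b=optics.get_image('side')[205:315,240:320]
cv2.imwrite('pics/z3.png',cv2.resize(np.hstack([a,b]),None,fx=5,fy=5,interpolation=cv2.INTER_CUBIC))
E
```

```text
11.45 [ 0.42081003 -0.19465259  0.20532261] [ 0.47991138 -0.36682479  0.6242968 ]
```

View pics/z3.png

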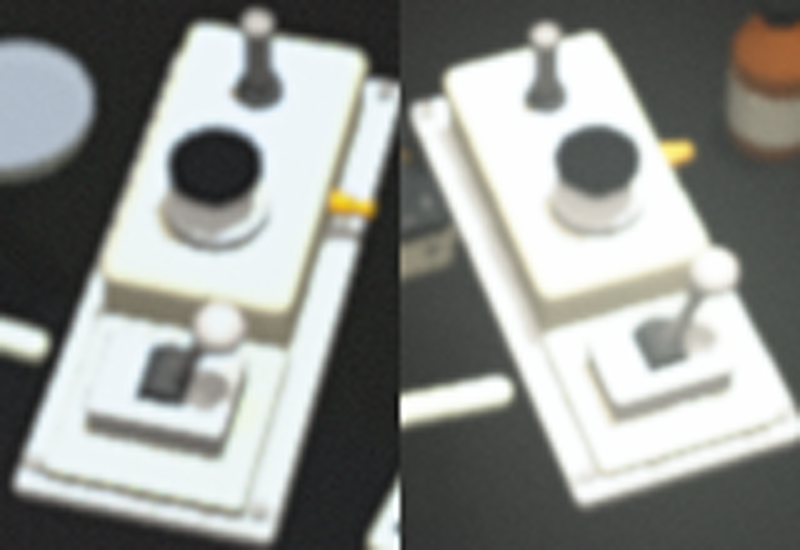

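The ball is now at (218,326) in scene and (715,268) in side, leaning to the back. The pin is still out and the plunger is up.

```bash
python3 -c "
from cell import arm
print(arm.sign_off())"
```

```text
the job is handed in; nothing more can be done
None
```

The job is handed in: six full strokes brought the pin fully out, the lever is over on its far side (valve shut), and the last pictures show the plunger up and the pin still out, at about 11.5 s on the robot's clock.

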